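Run a turning blank up the gutter and keep it there

ROBOT

A 6-joint arm with a two-finger parallel gripper is mounted at the origin on the work surface. World frame = base frame: x ahead of the robot, y to its left, z up, the work surface at z = 0. Lengths are in m, angles in rad, forces in N, time in s.
With the tool pointing down it reaches from about 0.375 to 0.9 m from the base axis. Payload 3.1 kg.
Tool frame: the origin (TCP) lies midway between the tips of the shut fingers; the grasp point (between the pads) lies 19 mm behind it (manip.grasp_offset is the distance from the TCP to the grasp point, in m); z points along the fingers, y is the line along which they close (so a half turn about z gives the same grasp; the last joint's range is limited). The gripper opens to 85 mm and grips with 20 to 120 N. Pads are 22 mm wide; open, the fingers measure 114 mm over their backs; the gripper's body (76 mm by 85 mm) begins 54 mm behind the grasp point. The pads swing forward as they close: fully open they stand 13 mm farther back than shut.
Start: joints at [-1.456, 0.527, 1.433, -0, 1.181, -0.178], TCP at [0.18, -0.598, 0.201] pointing down, gripper open.
Joint ranges: [-3.08, 3.08], [-0.75, 2.2], [0.22, 2.44], [-1.43, 4.57], [0, 2.65], [-2.85, 2.85]. Speed limits (rad/s): [2.79, 2.79, 3.14, 3.14, 3.14, 3.14].

INTERFACE

Orientations are given as a unit quaternion [x, y, z, w].
In Python, from station import sensors, cams, order, manip gives the robot as it stands.
- The arm moves only by the tool move_arm, never from a script. Its argument "targets" is a list of rows, each an object of numbers: "dx", "dy", "dz": the shift along the world's x, y, z normalised to -1 to 1, where 1 is 25 mm; "rx", "ry", "rz": the turn, a rotation vector about the world's x, y, z normalised to -1 to 1, where 1 is 30 degrees. A call has exactly 10 rows; each row shifts and turns the commanded pose from where the row before left it; what a row does not reach is not made up. A row lasts 1/8 s, in which the tool goes at most 62.5 mm and 10.7 degrees, less where a joint would pass 70% of its speed; a pose out of reach is approached as far as the arm can. A call with a number of a shift or a turn outside -1 to 1 is refused whole. A call with a gripper value outside its range is refused whole. "claw" is the opening in per cent of the stroke, from 0 (shut) to 100 (fully open), set as the call begins (left out, the last holds). The fingers move at their own pace and stop on an object; "newtons" is the grip in N (left out, the last holds). Time passes only in rows, so rows that do not move let the fingers close, or fill a call up. It gives the time, the measured TCP pose, the force, the opening and the grip force at its end, in the units of the state.
- sensors.sense(): the state, without advancing time (a new reading comes with each control period).
- cams.snapshot(name): name is "side" or "top" or "wrist"; returns the picture (400x640x3 uint8, red, green, blue); there is no depth.
- cams.camera_model(name): a dict with "fx", "fy", "cx", "cy" (pixels), "extrinsics" (4x4, takes a point from world to camera coordinates). Camera axes: x right, y down, z forward; pixel columns grow to the right and rows downward; lengths in m; the calibration is good to about 2 mm. The wrist camera is an equidistant fisheye: a pixel r from the principal point sees the ray r / f radians off the axis. A picture is of the moment at which its call begins: read the wrist's pose just before it. camera_model takes no time and is no camera call; for the wrist camera it gives the pose at the moment of the call.
- order.sign_off(): hands the job in; it is judged then, once.
The state is a dict: "t": time; "q": joint angles; "qd": joint speeds; "tau": joint torques, N m; "tcp_pos": TCP position; "tool_rot": TCP orientation; "force": force on the tool from outside, world axes, zero at the start; "ft_torque": the same for the moment, N m; "finger_gap": opening from 0.0 (shut) to 1.0 (fully open); "gripper_force": force on a finger pad.
Only numpy, scipy, OpenCV 4.12 (cv2) and the standard library are available. Lean on these libraries where they do the work, as an engineer would, in place of code of your own. Each camera call takes 0.05 s, during which the arm holds its last target. There are 200 camera calls.

TASK

With the fingertips, push the wooden roll slowly and steadily up the sloped gutter, over the crest and home against the stop board at the top, without lifting it, flicking it or letting it run away down the slope. Then push the wooden keeper by its little peg until it lies square across the gutter behind the roll. Leave the other things on the bench alone.

Things in the scene. Friction and masses are not known exactly. Their poses are not given: they have to be found in the camera images.
- gutter: Wooden gutter fixed on the bench, pointing anywhere ahead or sideways: 265 x 136 mm, two side walls 20 mm high and thick, 96 mm apart inside. Low to high along its +x: a batten 8 mm high that the roll starts on, a floor rising at 0.14 rad to a crest, then a short seat falling at 0.14 rad to the stop board, 45 mm high. Origin on the bench under its middle, z up.
- seat (a point): Frame of the sloped floor: x up the slope along the floor, y across to the keeper's side, z square off the floor. Origin mid-width on the floor's plane prolonged over the seat. The roll starts at x = -150, z = 25 mm; the crest is at x = -35 mm; past it the roll rolls into the seat by itself and stays, touching the stop board (face at x = +25 mm) with its axis at x = 0, z = 16 mm.
- blank: The roll: a plain turned beech cylinder, diameter 50 mm, length 90 mm, about 0.12 kg, lying across the gutter and free to roll along it. Origin at its centre, y along its axis (it turns as it rolls).
- keeper (a joint): Keeper angle (rad). Flat wooden bar 80 x 16 x 10 mm pivoted on top of the seat's +y side wall, 22 to 32 mm above the sloped floor. 0: points down the slope along the wall; negative: leans outward; grows as its free end swings inward (anticlockwise from above) to a hard stop at 1.57, square across behind the roll. Starts at -0.6 to -0.05; stays where left; about 0.7 N at the peg moves it.
- keeper_pivot (a point): The keeper's pivot screw, at the bar's top face, 32 mm above the sloped floor; in the seat frame x = -39 mm, y = +58 mm. Hinge axis is the seat's z.
- keeper_peg (a point): Middle of the upright wooden peg on the keeper: 12 mm diameter, 20 mm high (32 to 52 mm above the sloped floor), 64 mm from the pivot, near the bar's free end.
- spare: Bystander: a second beech cylinder of the same size, standing upright on the bench beyond the gutter's high end; origin at the centre of its foot.
- mallet: Bystander: a 220 mm hammer-shaped wooden mallet lying on the bench beside the gutter, handle to its -x.
- finial: Bystander: a small turned wooden finial, 40 mm wide, 61 mm high, standing on the bench; origin at the centre of its foot.
Things that resemble listed ones, but are neither listed nor needed, are in the scene too. What is shaped like the blank but red is not meant.

How it is judged:
On the way, in this order (a step that is already met when the one before it is completed fails the run):
1. the roll is home against the stop board, past the crest, with the keeper still open (x of blank in the frame of seat above -0.006 m and z of blank in the frame of seat between 0.012 and 0.02 m and linear speed of blank below 0.03 m/s and value of joint keeper below 0.6 rad), for 0.2 s.
2. the keeper lies square across behind the roll (x of blank in the frame of seat above -0.006 m and z of blank in the frame of seat between 0.012 and 0.02 m and linear speed of blank below 0.03 m/s and value of joint keeper above 1.35 rad), for 0.2 s.
At the end, for the whole second after the job is handed in: The roll rests in its seat past the crest, within 6 mm of the stop board and on the gutter floor, still; the keeper is at 1.35 rad or more (square across at 1.57) (all of step 2); the robot touches nothing.
It fails at once if the roll is lifted more than 12 mm off the gutter floor (z of blank in the frame of seat above 0.037 m).
It fails at once if the roll leaves the gutter (z of blank in the frame of seat below 0.005 m or x of blank in the frame of seat below -0.17 m).
It fails at once if the roll is flicked or runs away (faster than 0.4 m/s) (linear speed of blank above 0.4 m/s).
It fails at once if the spare roll, mallet or finial is moved more than 30 mm or knocked over (distance of any of spare, mallet, finial from where it was at the start of the episode above 0.03 m or angle between any of spare, finial's own z axis and vertical above 0.5 rad).
It also fails if it takes over 61 s, if anything falls off the work surface, if the arm or the gripper's body presses on something with over 40 N, if the wrist force passes 120 N, or if a joint passes its speed limit or range.

## Working session

There is one attempt and no reset: what is moved stays moved. The work goes in short steps, Python scripts to look and compute and a tool call to move; the robot and the scene stay as the last step left them, time stands still between calls to the robot, and variables do not carry over. Pictures are saved under pics/ and viewed, at most 10 in all, crops included, and the job is handed in when it is done.

Besides the shell and the picture viewer there is one more tool, called after ">>>" as name(argument=value, ...) on one line, values as JSON. move_arm: Moves the arm, as the interface text tells. Scaled input: -1 to 1 covers 25 mm each way for a shift and 30 degrees each way for a turn. Its arguments: {"type":"object","properties":{"targets":{"type":"array"},"claw":{"type":"number"},"newtons":{"type":"number"}},"required":["targets"]}

```bash
mkdir -p pics; ls; python3 - <<'E'
from station import sensors,cams
import cv2,numpy as np
s=sensors.sense();print(s['t'],s['tcp_pos'],s['tool_rot'])
for n in ("top","side"):
    im=cams.snapshot(n);cv2.imwrite(f"pics/{n}0.png",im[:,:,::-1])
    m=cams.camera_model(n);print(n,m['fx'],m['fy'],m['cx'],m['cy'],np.round(m['extrinsics'],4).tolist())
E
```

```text
pics
0.0 [ 0.18034014 -0.59758926  0.20044647] [ 9.89301740e-01  1.45879600e-01  4.52190629e-05 -1.09858461e-03]
top 472.6280349845341 472.6280349845341 322.0636612146474 202.19052550732223 [[0.0227, -0.9997, -0.0088, -0.0506], [-0.9904, -0.0213, -0.1369, 0.5606], [0.1367, 0.0118, -0.9905, 0.954], [0.0, 0.0, 0.0, 1.0]]
side 441.2471222919206 441.2471222919206 324.75526683354923 201.359239077512 [[0.9866, -0.1627, -0.0159, -0.5633], [-0.1281, -0.709, -0.6935, 0.0736], [0.1015, 0.6862, -0.7203, 1.0981], [0.0, 0.0, 0.0, 1.0]]
```

View pics/top0.png

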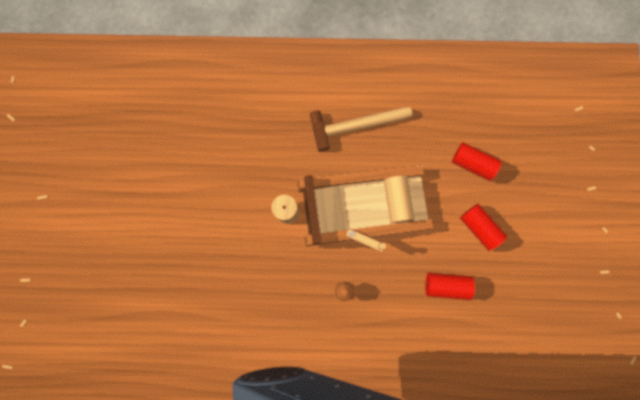

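View pics/side0.png

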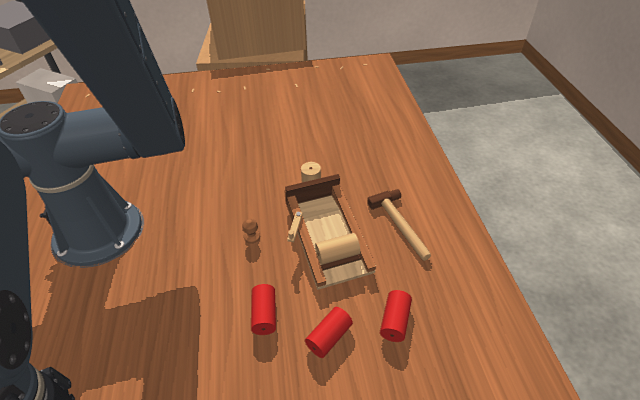

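```bash
python3 - <<'E'
import cv2
a=cv2.imread("pics/top0.png")[150:270,285:445];cv2.imwrite("pics/tc.png",cv2.resize(a,None,fx=5,fy=5,interpolation=cv2.INTER_CUBIC)[:600])
a=cv2.imread("pics/side0.png")[160:295,270:400];cv2.imwrite("pics/sc.png",cv2.resize(a,None,fx=4.4,fy=4.4,interpolation=cv2.INTER_CUBIC)[:600])
E
```

```text
(no output)
```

View pics/tc.png

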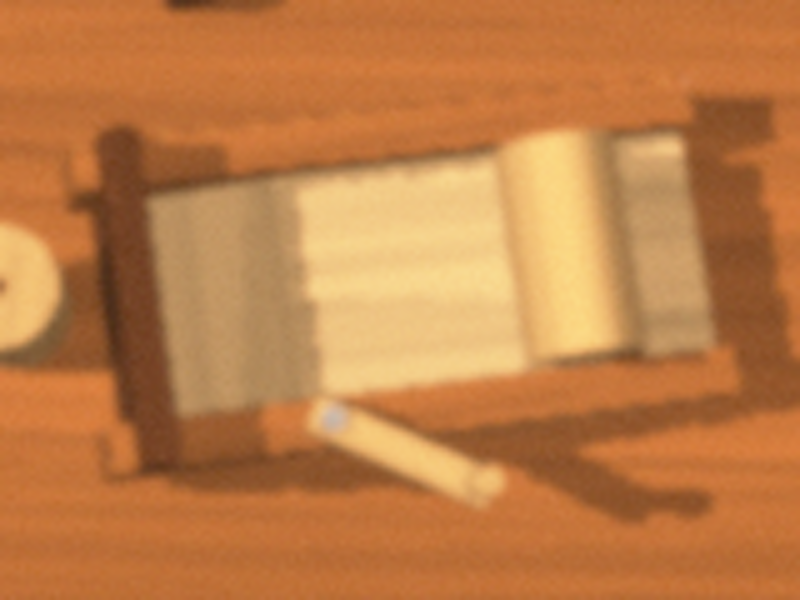

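View pics/sc.png

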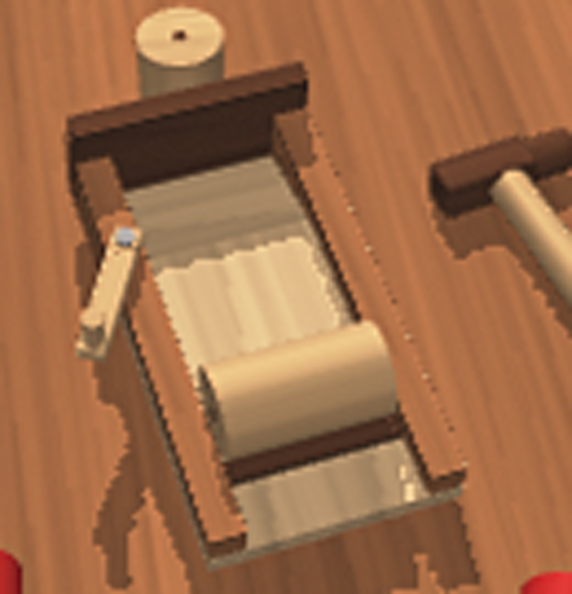

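```bash
cat > h.py <<'E'
import numpy as np
from scipy.optimize import least_squares
from scipy.spatial.transform import Rotation as R
from station import cams,sensors
def proj(n,p):
    m=cams.camera_model(n);E=np.array(m['extrinsics']);c=E[:3,:3]@p+E[:3,3]
    return np.array([m['fx']*c[0]/c[2]+m['cx'],m['fy']*c[1]/c[2]+m['cy']])
def rot(yaw): return R.from_euler('ZY',[yaw,-0.14]).as_matrix()
def w(P,s): return np.array(P[:3])+rot(P[3])@np.array(s)
def peg(a,z=.042): return [-.039-.064*np.cos(a),.058-.064*np.sin(a),z]
E
python3 - <<'E'
from h import *
obs=[('top','piv',352,233.6),('side','piv',298.4,213.9),('top','peg',383,245.6),('side','peg',291.1,232.7),('top','roll',399,199.6),('side','roll',338.6,249.3)]
def f(P):
    d=dict(piv=[-.039,.058,.032],peg=peg(P[4],.052),roll=[-.15,0,.025])
    return np.concatenate([proj(n,w(P,d[k]))-[u,v] for n,k,u,v in obs])
r=least_squares(f,[.55,0,.04,1.6,-.3]);P=r.x
print(P.round(4).tolist(),r.fun.round(1))
np.save('P.npy',P)
for n,s in dict(roll=[-.15,0,.025],home=[0,0,.016],crest=[-.035,0,0],piv=[-.039,.058,.032],peg=peg(P[4]),pegend=peg(1.57),low=[-.2,0,0]).items(): print(n,w(P,s).round(4))
E
```

```text
[0.5447, -0.0478, 0.0464, 1.7329, -0.5451] [-0.2  0.   0.4  0.6  0.2  0.2  0.2 -0.2  0.1 -0.2 -0.6 -0.4]
roll [ 0.5692 -0.1978  0.0502]
home [ 0.5451 -0.05    0.0623]
crest [ 0.5503 -0.082   0.0415]
piv [ 0.4944 -0.0997  0.0727]
peg [ 0.4706 -0.1599  0.0749]
pegend [ 0.5578 -0.0908  0.0825]
low [ 0.5767 -0.2432  0.0185]
```

>>> move_arm(targets=[{"dx": 0.8,"dy": 0.69,"dz": 0,"rz": 0.275},{"dx": 0.8,"dy": 0.69,"dz": 0,"rz": 0.275},{"dx": 0.8,"dy": 0.69,"dz": 0,"rz": 0.275},{"dx": 0.8,"dy": 0.69,"dz": 0,"rz": 0.275},{"dx": 0.8,"dy": 0.69,"dz": 0,"rz": 0.275},{"dx": 0.8,"dy": 0.69,"dz": 0,"rz": 0.275},{"dx": 0.8,"dy": 0.69,"dz": 0,"rz": 0.275},{"dx": 0.8,"dy": 0.69,"dz": 0,"rz": 0.275},{"dx": 0.8,"dy": 0.69,"dz": 0,"rz": 0.275},{"dx": 0.8,"dy": 0.69,"dz": 0,"rz": 0.275}], claw=40)

```text
schema error: expected keys dx, dy, dz, rx, ry, rz
```

>>> move_arm(targets=[{"dx": 0.79,"dy": 0.69,"dz": -0.3},{"dx": 0.79,"dy": 0.69,"dz": -0.3},{"dx": 0.79,"dy": 0.69,"dz": -0.3},{"dx": 0.79,"dy": 0.69,"dz": -0.3},{"dx": 0.79,"dy": 0.69,"dz": -0.3},{"dx": 0.79,"dy": 0.69,"dz": -0.3},{"dx": 0.79,"dy": 0.69,"dz": -0.3},{"dx": 0.79,"dy": 0.69,"dz": -0.3},{"dx": 0.79,"dy": 0.69,"dz": -0.3},{"dx": 0.79,"dy": 0.69,"dz": -0.3}])

```text
schema error: expected keys dx, dy, dz, rx, ry, rz
```

```bash
python3 - <<'E'
from h import *
import cv2
s=sensors.sense();print(s['t'],s['tcp_pos'],s['tool_rot'],s['finger_gap'],s['q'])
im=cams.snapshot("wrist");cv2.imwrite("pics/w1.png",im[:,:,::-1])
P=np.load('P.npy');m=cams.camera_model("wrist");E=np.array(m['extrinsics'])
for n,q in dict(roll=[-.15,0,.025],rl=[-.15,-.045,.025],rr=[-.15,.045,.025],piv=[-.039,.058,.032],peg=peg(P[4],.052)).items():
    c=E[:3,:3]@w(P,q)+E[:3,3];t=np.arctan2(np.hypot(*c[:2]),c[2]);print(n,np.array([m['cx'],m['cy']])+m['fx']*t*c[:2]/np.hypot(*c[:2]))
E
```

```text
0.1 [ 0.18033168 -0.59768342  0.20052829] [ 9.89303147e-01  1.45870874e-01  2.69622375e-05 -9.85331169e-04] 1.0038320482425702 [-1.45651019e+00  5.28378883e-01  1.43377341e+00 -1.01225153e-05
  1.18141174e+00 -1.78496564e-01]
roll [ 131.92479438 -134.5260684 ]
rl [ 141.51325385 -152.75343546]
rr [ 122.27332906 -114.21142851]
piv [ 58.98499629 -93.96470397]
peg [ 72.59814438 -91.31955363]
```

View pics/w1.png

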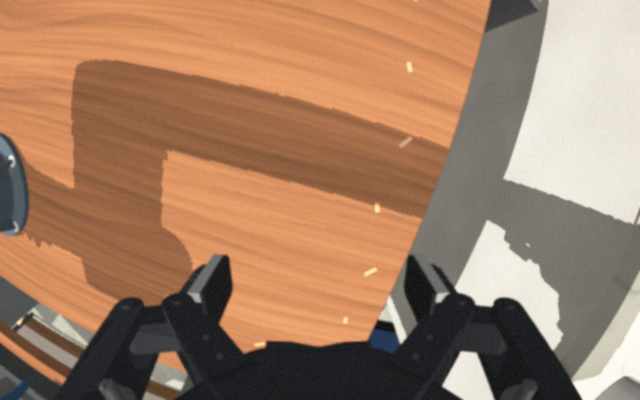

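The wrist picture only shows empty bench and the open fingers: the moves were refused because all six keys are needed.

>>> move_arm(targets=[{"dx": 0.8,"dy": 0.69,"dz": 0,"rx": 0,"ry": 0,"rz": 0.275},{"dx": 0.8,"dy": 0.69,"dz": 0,"rx": 0,"ry": 0,"rz": 0.275},{"dx": 0.8,"dy": 0.69,"dz": 0,"rx": 0,"ry": 0,"rz": 0.275},{"dx": 0.8,"dy": 0.69,"dz": 0,"rx": 0,"ry": 0,"rz": 0.275},{"dx": 0.8,"dy": 0.69,"dz": 0,"rx": 0,"ry": 0,"rz": 0.275},{"dx": 0.8,"dy": 0.69,"dz": 0,"rx": 0,"ry": 0,"rz": 0.275},{"dx": 0.8,"dy": 0.69,"dz": 0,"rx": 0,"ry": 0,"rz": 0.275},{"dx": 0.8,"dy": 0.69,"dz": 0,"rx": 0,"ry": 0,"rz": 0.275},{"dx": 0.8,"dy": 0.69,"dz": 0,"rx": 0,"ry": 0,"rz": 0.275},{"dx": 0.8,"dy": 0.69,"dz": 0,"rx": 0,"ry": 0,"rz": 0.275}], claw=40)

```text
t: 1.4
tcp_pos: [0.3809, -0.425, 0.2011]
tool_rot: [0.646, 0.763, 0.0, -0.0]
force: [0.1, 0.3, 0.5]
finger_gap: 0.402
gripper_force: 0.0
```

>>> move_arm(targets=[{"dx": 0.79,"dy": 0.69,"dz": -0.3,"rx": 0,"ry": 0,"rz": 0},{"dx": 0.79,"dy": 0.69,"dz": -0.3,"rx": 0,"ry": 0,"rz": 0},{"dx": 0.79,"dy": 0.69,"dz": -0.3,"rx": 0,"ry": 0,"rz": 0},{"dx": 0.79,"dy": 0.69,"dz": -0.3,"rx": 0,"ry": 0,"rz": 0},{"dx": 0.79,"dy": 0.69,"dz": -0.3,"rx": 0,"ry": 0,"rz": 0},{"dx": 0.79,"dy": 0.69,"dz": -0.3,"rx": 0,"ry": 0,"rz": 0},{"dx": 0.79,"dy": 0.69,"dz": -0.3,"rx": 0,"ry": 0,"rz": 0},{"dx": 0.79,"dy": 0.69,"dz": -0.3,"rx": 0,"ry": 0,"rz": 0},{"dx": 0.79,"dy": 0.69,"dz": -0.3,"rx": 0,"ry": 0,"rz": 0},{"dx": 0.79,"dy": 0.69,"dz": -0.3,"rx": 0,"ry": 0,"rz": 0}])

```text
t: 2.65
tcp_pos: [0.5783, -0.2526, 0.1258]
tool_rot: [0.648, 0.762, -0.0, -0.0]
force: [-0.6, 0.7, -0.5]
finger_gap: 0.401
gripper_force: 0.0
```

```bash
python3 - <<'E'
from h import *
import cv2
s=sensors.sense();print(s['t'],s['tcp_pos'],s['tool_rot'],s['finger_gap'],s['q'])
im=cams.snapshot("wrist");cv2.imwrite("pics/w2.png",im[:,:,::-1])
P=np.load('P.npy');m=cams.camera_model("wrist");E=np.array(m['extrinsics'])
for n,q in dict(roll=[-.15,0,.025],rl=[-.15,-.045,.025],rr=[-.15,.045,.025],piv=[-.039,.058,.032],peg=peg(P[4],.052)).items():
    c=E[:3,:3]@w(P,q)+E[:3,3];t=np.arctan2(np.hypot(*c[:2]),c[2]);print(n,np.array([m['cx'],m['cy']])+m['fx']*t*c[:2]/np.hypot(*c[:2]))
E
```

```text
2.65 [ 0.57834123 -0.25264083  0.1257931 ] [ 6.47607720e-01  7.61973831e-01 -5.21582797e-05 -3.45058164e-04] 0.4011303075092095 [-5.88640099e-01  6.24436693e-01  1.48490169e+00 -2.78063545e-05
  1.03295182e+00 -7.50540771e-01]
roll [315.63489978 138.1341498 ]
rl [371.73497238 138.88912463]
rr [259.63986598 138.79009405]
piv [237.20858795   0.40505956]
peg [187.4648569   74.45718903]
```

View pics/w2.png

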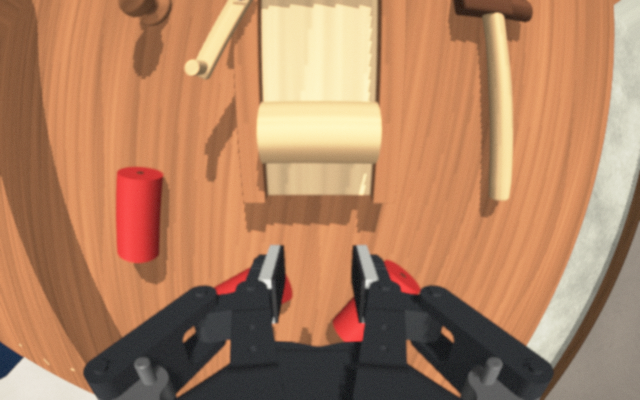

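>>> move_arm(targets=[{"dx": 0,"dy": 0,"dz": -0.36,"rx": 0,"ry": 0,"rz": 0},{"dx": 0,"dy": 0,"dz": -0.36,"rx": 0,"ry": 0,"rz": 0},{"dx": 0,"dy": 0,"dz": -0.36,"rx": 0,"ry": 0,"rz": 0},{"dx": 0,"dy": 0,"dz": -0.36,"rx": 0,"ry": 0,"rz": 0},{"dx": 0,"dy": 0,"dz": -0.36,"rx": 0,"ry": 0,"rz": 0},{"dx": 0,"dy": 0,"dz": -0.36,"rx": 0,"ry": 0,"rz": 0},{"dx": 0,"dy": 0,"dz": -0.36,"rx": 0,"ry": 0,"rz": 0},{"dx": 0,"dy": 0,"dz": -0.36,"rx": 0,"ry": 0,"rz": 0},{"dx": 0,"dy": 0,"dz": -0.36,"rx": 0,"ry": 0,"rz": 0},{"dx": 0,"dy": 0,"dz": -0.36,"rx": 0,"ry": 0,"rz": 0}])

```text
t: 3.95
tcp_pos: [0.5779, -0.2534, 0.0358]
tool_rot: [0.648, 0.762, -0.0, 0.0]
force: [-0.3, -0.5, -0.1]
finger_gap: 0.403
gripper_force: 0.0
```

>>> move_arm(targets=[{"dx": -0.013,"dy": 0.08,"dz": 0.0,"rx": 0,"ry": 0,"rz": 0},{"dx": -0.013,"dy": 0.08,"dz": 0.0,"rx": 0,"ry": 0,"rz": 0},{"dx": -0.013,"dy": 0.08,"dz": 0.0,"rx": 0,"ry": 0,"rz": 0},{"dx": -0.013,"dy": 0.08,"dz": 0.0,"rx": 0,"ry": 0,"rz": 0},{"dx": -0.013,"dy": 0.08,"dz": 0.0,"rx": 0,"ry": 0,"rz": 0},{"dx": -0.013,"dy": 0.08,"dz": 0.0,"rx": 0,"ry": 0,"rz": 0},{"dx": -0.013,"dy": 0.08,"dz": 0.0,"rx": 0,"ry": 0,"rz": 0},{"dx": -0.013,"dy": 0.08,"dz": 0.0,"rx": 0,"ry": 0,"rz": 0},{"dx": -0.013,"dy": 0.08,"dz": 0.0,"rx": 0,"ry": 0,"rz": 0},{"dx": -0.013,"dy": 0.08,"dz": 0.0,"rx": 0,"ry": 0,"rz": 0}])

```text
t: 5.2
tcp_pos: [0.5746, -0.2333, 0.0364]
tool_rot: [0.648, 0.762, 0.0, -0.0]
force: [-0.3, -1.0, 0.1]
finger_gap: 0.402
gripper_force: 0.0
```

>>> move_arm(targets=[{"dx": -0.024,"dy": 0.14,"dz": 0.02,"rx": 0,"ry": 0,"rz": 0},{"dx": -0.024,"dy": 0.14,"dz": 0.02,"rx": 0,"ry": 0,"rz": 0},{"dx": -0.024,"dy": 0.14,"dz": 0.02,"rx": 0,"ry": 0,"rz": 0},{"dx": -0.024,"dy": 0.14,"dz": 0.02,"rx": 0,"ry": 0,"rz": 0},{"dx": -0.024,"dy": 0.14,"dz": 0.02,"rx": 0,"ry": 0,"rz": 0},{"dx": -0.024,"dy": 0.14,"dz": 0.02,"rx": 0,"ry": 0,"rz": 0},{"dx": -0.024,"dy": 0.14,"dz": 0.02,"rx": 0,"ry": 0,"rz": 0},{"dx": -0.024,"dy": 0.14,"dz": 0.02,"rx": 0,"ry": 0,"rz": 0},{"dx": -0.024,"dy": 0.14,"dz": 0.02,"rx": 0,"ry": 0,"rz": 0},{"dx": -0.024,"dy": 0.14,"dz": 0.02,"rx": 0,"ry": 0,"rz": 0}])

```text
t: 6.45
tcp_pos: [0.5699, -0.2011, 0.0444]
tool_rot: [0.647, 0.762, -0.001, 0.003]
force: [-3.9, -4.7, 16.1]
finger_gap: 0.4
gripper_force: 8.1
```

```bash
python3 - <<'E'
from h import *
import cv2
s=sensors.sense();print(s['t'],s['tcp_pos'],s['force'])
im=cams.snapshot("wrist");cv2.imwrite("pics/w3.png",im[:,:,::-1])
E
```

```text
6.45 [ 0.56991374 -0.20110146  0.04438204] [-3.86085729 -4.74041168 16.08309142]
```

View pics/w3.png

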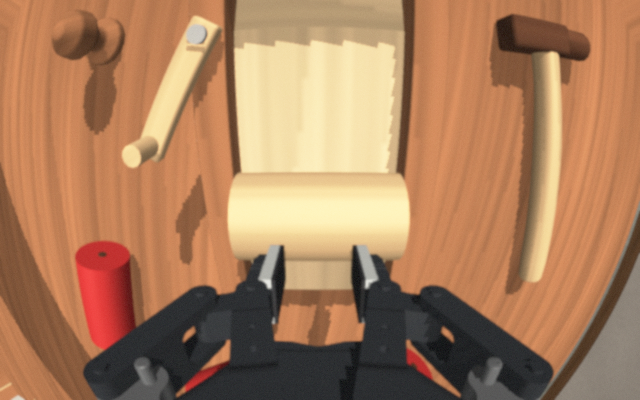

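```bash
python3 - <<'E'
from h import *
import cv2
P=np.load('P.npy');m=cams.camera_model("wrist");E=np.array(m['extrinsics'])
Rm=rot(P[3]);s=sensors.sense();print('tcp in seat',(Rm.T@(np.array(s['tcp_pos'])-P[:3])).round(4),s['force'],s['ft_torque'])
for x in (-.15,-.14,-.13,-.12):
  for dx,dz in ((0,.025),(-.025,0)):
    c=E[:3,:3]@w(P,[x+dx,0,.025+dz])+E[:3,3];t=np.arctan2(np.hypot(*c[:2]),c[2]);print(x,dx,np.array([m['cx'],m['cy']])+m['fx']*t*c[:2]/np.hypot(*c[:2]))
a=cams.snapshot("top")[150:270,320:445];b=cams.snapshot("side")[150:285,270:410]
a=cv2.resize(a,(400,384),interpolation=2);b=cv2.resize(b,(400,386),interpolation=2)[:384]
cv2.imwrite("pics/c4.png",np.hstack([a,b])[:,:,::-1])
E
```

```text
tcp in seat [-1.537e-01 -1.000e-04  1.980e-02] [-4.35548765 -3.6970644  14.98206985] [-0.70782888  0.72310365  0.09425307]
-0.15 0 [319.13458849 262.27135616]
-0.15 -0.025 [318.70989087 270.93428456]
-0.14 0 [319.21989663 246.07187821]
-0.14 -0.025 [318.76874507 257.98552272]
-0.13 0 [319.30823358 228.68709892]
-0.13 -0.025 [318.82982592 244.22163667]
-0.12 0 [319.39899989 210.1038323 ]
-0.12 -0.025 [318.89295638 229.62280652]
```

View pics/c4.png

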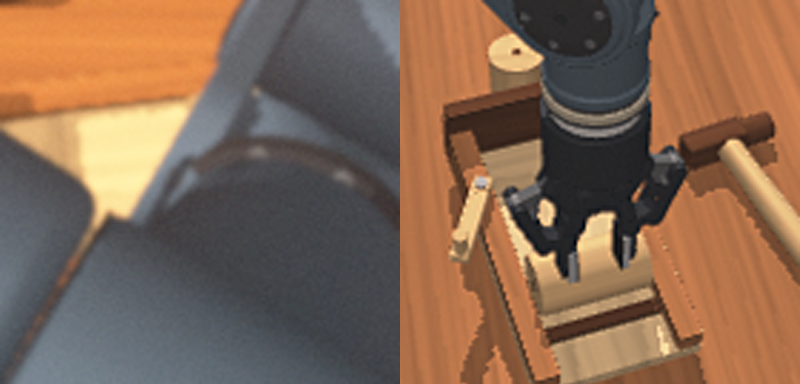

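```bash
python3 - <<'E'
from h import *
P=np.load('P.npy')
def pw(p):
    m=cams.camera_model("wrist");E=np.array(m['extrinsics']);c=E[:3,:3]@p+E[:3,3];t=np.arctan2(np.hypot(*c[:2]),c[2]);return np.array([m['cx'],m['cy']])+m['fx']*t*c[:2]/np.hypot(*c[:2])
for x in (-.14,-.13,-.12,-.11):
    r=[pw(w(P,[x+.025*np.cos(a),0,.025+.025*np.sin(a)]))[1] for a in np.linspace(0,6.28,40)]
    e=[pw(w(P,[x,y,.05]))[0] for y in (-.045,.045)]
    S=[proj('side',w(P,[x+.025*np.cos(a),0,.025+.025*np.sin(a)]))[1] for a in np.linspace(0,6.28,40)]
    print(x,min(r),max(r),e,'side rows',min(S),max(S))
print('gutter batten',proj('side',w(P,[-.168,0,.008])),pw(w(P,[-.168,0,.008])))
s=sensors.sense();p=np.array(s['tcp_pos']);ax=np.array([np.cos(P[3]-1.5708),np.sin(P[3]-1.5708),0])
for d in (0,.017,-.017): print('tip',pw(p+ax*d),pw(p+ax*d+[0,0,.005]),proj('side',p+ax*d)); 
E=np.array(cams.camera_model('wrist')['extrinsics']);print('cam',-E[:3,:3].T@E[:3,3]-p)
E
```

```text
-0.14 177.6194694936303 265.80324100652194 [np.float64(407.11367550703534), np.float64(230.92862897729412)] side rows 234.4487947039396 256.0615630814693
-0.13 160.54941677082127 251.2230635309811 [np.float64(409.90895716588176), np.float64(228.26687100149735)] side rows 230.85001981090184 252.3424942118678
-0.12 142.87341056756534 235.65237806093057 [np.float64(412.6727109201993), np.float64(225.6394428660618)] side rows 227.29112592192385 248.66463801555358
-0.11 124.22596816815638 219.073637547961 [np.float64(415.3630477039927), np.float64(223.08745019059285)] side rows 223.77145375837577 245.02731322302623
gutter batten [340.34273816 259.43235429] [318.6112354  246.63907406]
tip [318.98987429 237.68305836] [319.04525669 241.06670105] [338.54935955 251.51378608]
tip [347.05442303 237.5863383 ] [347.81921599 240.95315038] [345.68010974 249.50663771]
tip [290.88914463 237.59102992] [290.23231866 240.96247495] [331.36655205 253.53558744]
cam [-0.01339693  0.07362548  0.17175818]
```

>>> move_arm(targets=[{"dx": 0.01,"dy": -0.06,"dz": 0.05,"rx": 0,"ry": 0,"rz": 0},{"dx": 0.01,"dy": -0.06,"dz": 0.05,"rx": 0,"ry": 0,"rz": 0},{"dx": 0.016,"dy": -0.1,"dz": 0,"rx": 0,"ry": 0,"rz": 0},{"dx": 0.024,"dy": -0.15,"dz": 0,"rx": 0,"ry": 0,"rz": 0},{"dx": 0.024,"dy": -0.15,"dz": 0,"rx": 0,"ry": 0,"rz": 0},{"dx": 0.024,"dy": -0.15,"dz": 0,"rx": 0,"ry": 0,"rz": 0},{"dx": 0.032,"dy": -0.2,"dz": 0,"rx": 0,"ry": 0,"rz": 0},{"dx": 0.048,"dy": -0.3,"dz": 0,"rx": 0,"ry": 0,"rz": 0},{"dx": 0.08,"dy": -0.5,"dz": 0,"rx": 0,"ry": 0,"rz": 0},{"dx": 0.08,"dy": -0.5,"dz": 0,"rx": 0,"ry": 0,"rz": 0}])

```text
t: 7.85
tcp_pos: [0.5777, -0.2538, 0.044]
tool_rot: [0.648, 0.762, -0.0, 0.0]
force: [0.2, -0.3, 0.4]
finger_gap: 0.397
gripper_force: 0.0
```

```bash
cat >> h.py <<'E'
def pw(p):
    m=cams.camera_model("wrist");E=np.array(m['extrinsics']);c=E[:3,:3]@p+E[:3,3];t=np.arctan2(np.hypot(*c[:2]),c[2]);return np.array([m['cx'],m['cy']])+m['fx']*t*c[:2]/np.hypot(*c[:2])
def sil(P,x,z=.025):
    r=[pw(w(P,[x+.025*np.cos(a),0,z+.025*np.sin(a)]))[1] for a in np.linspace(0,6.28,40)];return round(min(r)),round(max(r))
def look():
    # roll silhouette on mid column of wrist picture: print brightness-saturation transitions
    im=cams.snapshot("wrist");c=im[:,316:323].mean(1);return im,c
E
python3 - <<'E'
from h import *
import cv2
P=np.load('P.npy')
s=sensors.sense();print(s['tcp_pos'],s['force'],s['finger_gap'],(rot(P[3]).T@(np.array(s['tcp_pos'])-P[:3])).round(4))
im,c=look();cv2.imwrite("pics/w5.png",im[:,:,::-1])
for r in range(60,300,4): print(r,c[r].astype(int).tolist(),end=' ')
for x in (-.15,-.14,-.13):print(x,sil(P,x))
E
```

```text
[ 0.57767174 -0.25375184  0.04398877] [ 0.24352633 -0.32687014  0.35240296] 0.3969943199578771 [-0.2069  0.0007  0.0267]
60 [252, 238, 191] 64 [252, 238, 190] 68 [252, 239, 190] 72 [252, 239, 191] 76 [252, 239, 191] 80 [252, 239, 191] 84 [252, 239, 191] 88 [252, 239, 192] 92 [252, 238, 190] 96 [236, 203, 146] 100 [246, 220, 160] 104 [250, 227, 168] 108 [250, 227, 168] 112 [250, 227, 167] 116 [252, 232, 174] 120 [254, 241, 186] 124 [254, 240, 185] 128 [254, 239, 184] 132 [254, 242, 190] 136 [254, 243, 189] 140 [254, 241, 185] 144 [253, 238, 181] 148 [252, 234, 176] 152 [251, 230, 171] 156 [248, 225, 165] 160 [241, 212, 153] 164 [230, 195, 140] 168 [213, 173, 125] 172 [196, 160, 116] 176 [182, 149, 107] 180 [171, 139, 100] 184 [162, 132, 96] 188 [204, 172, 129] 192 [217, 184, 139] 196 [216, 183, 138] 200 [216, 184, 138] 204 [216, 182, 138] 208 [215, 183, 138] 212 [215, 182, 138] 216 [216, 183, 138] 220 [215, 181, 137] 224 [200, 166, 124] 228 [134, 90, 61] 232 [136, 91, 62] 236 [134, 89, 61] 240 [134, 89, 60] 244 [138, 93, 63] 248 [140, 94, 64] 252 [141, 94, 64] 256 [143, 95, 63] 260 [172, 115, 77] 264 [210, 140, 94] 268 [213, 143, 95] 272 [215, 143, 95] 276 [212, 141, 94] 280 [213, 142, 95] 284 [215, 143, 95] 288 [211, 139, 93] 292 [212, 141, 94] 296 [214, 143, 96] -0.15 (94, 187)
-0.14 (75, 169)
-0.13 (56, 151)
```

>>> move_arm(targets=[{"dx": 0,"dy": 0,"dz": -0.08,"rx": 0,"ry": 0,"rz": 0},{"dx": 0,"dy": 0,"dz": -0.08,"rx": 0,"ry": 0,"rz": 0},{"dx": 0,"dy": 0,"dz": -0.08,"rx": 0,"ry": 0,"rz": 0},{"dx": 0,"dy": 0,"dz": -0.08,"rx": 0,"ry": 0,"rz": 0},{"dx": 0,"dy": 0,"dz": 0,"rx": 0,"ry": 0,"rz": 0},{"dx": 0,"dy": 0,"dz": 0,"rx": 0,"ry": 0,"rz": 0},{"dx": 0,"dy": 0,"dz": 0,"rx": 0,"ry": 0,"rz": 0},{"dx": 0,"dy": 0,"dz": 0,"rx": 0,"ry": 0,"rz": 0},{"dx": 0,"dy": 0,"dz": 0,"rx": 0,"ry": 0,"rz": 0},{"dx": 0,"dy": 0,"dz": 0,"rx": 0,"ry": 0,"rz": 0}], claw=0)

```text
t: 9.15
tcp_pos: [0.5774, -0.2526, 0.036]
tool_rot: [0.648, 0.762, 0.0, 0.0]
force: [-0.2, -0.8, 0.2]
finger_gap: 0.001
gripper_force: 0.0
```

```bash
python3 - <<'E'
from h import *
import cv2
P=np.load('P.npy');s=sensors.sense();p=np.array(s['tcp_pos']);print(p,s['finger_gap'],s['force'])
d=np.array([np.cos(P[3]),np.sin(P[3]),0])
a=cams.snapshot("wrist")[150:350,220:420];b=cams.snapshot("side")[180:290,290:400]
print('wrist crop',[((pw(p+d*f+[0,0,z])-[220,150])*2).round() for f,z in ((0,0),(.011,0),(.011,.03))])
print('side crop',[((proj('side',p+d*f+[0,0,z])-[290,180])*400/110+[400,0]).round() for f,z in ((0,0),(-.011,0),(-.011,.03))])
cv2.imwrite("pics/c6.png",np.hstack([cv2.resize(a,(400,400),interpolation=2),cv2.resize(b,(400,400),interpolation=2)])[:,:,::-1])
E
```

```text
[ 0.57739436 -0.25264698  0.03595287] 0.0011806568044192224 [-0.18415483 -0.81537075  0.17479894]
wrist crop [array([198., 175.]), array([198., 141.]), array([199., 182.])]
side crop [array([605., 335.]), array([611., 350.]), array([613., 320.])]
```

View pics/c6.png

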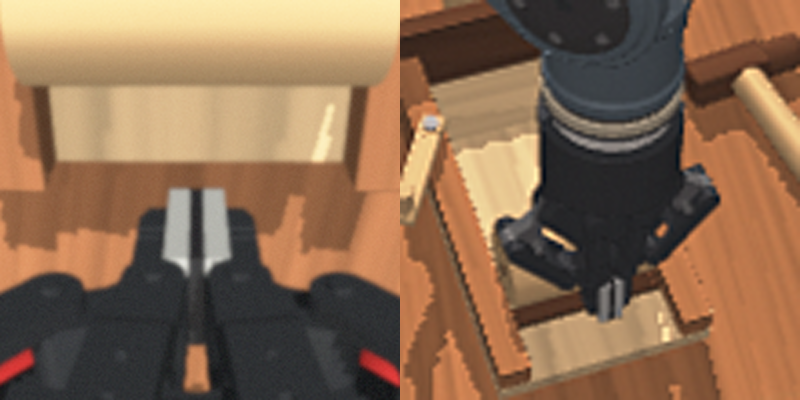

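>>> move_arm(targets=[{"dx": 0,"dy": 0,"dz": -0.12,"rx": 0,"ry": 0,"rz": 0},{"dx": 0,"dy": 0,"dz": -0.12,"rx": 0,"ry": 0,"rz": 0},{"dx": 0,"dy": 0,"dz": -0.12,"rx": 0,"ry": 0,"rz": 0},{"dx": 0,"dy": 0,"dz": -0.12,"rx": 0,"ry": 0,"rz": 0},{"dx": 0,"dy": 0,"dz": -0.12,"rx": 0,"ry": 0,"rz": 0},{"dx": 0,"dy": 0,"dz": -0.12,"rx": 0,"ry": 0,"rz": 0},{"dx": 0,"dy": 0,"dz": -0.12,"rx": 0,"ry": 0,"rz": 0},{"dx": 0,"dy": 0,"dz": -0.12,"rx": 0,"ry": 0,"rz": 0},{"dx": 0,"dy": 0,"dz": -0.12,"rx": 0,"ry": 0,"rz": 0},{"dx": 0,"dy": 0,"dz": -0.12,"rx": 0,"ry": 0,"rz": 0}], claw=30)

```text
t: 10.5
tcp_pos: [0.5774, -0.2527, 0.0057]
tool_rot: [0.648, 0.762, 0.0, 0.0]
force: [0.2, 1.1, 0.0]
finger_gap: 0.298
gripper_force: 0.0
```

>>> move_arm(targets=[{"dx": -0.013,"dy": 0.08,"dz": 0.0,"rx": 0,"ry": 0,"rz": 0},{"dx": -0.013,"dy": 0.08,"dz": 0.0,"rx": 0,"ry": 0,"rz": 0},{"dx": -0.013,"dy": 0.08,"dz": 0.0,"rx": 0,"ry": 0,"rz": 0},{"dx": -0.013,"dy": 0.08,"dz": 0.0,"rx": 0,"ry": 0,"rz": 0},{"dx": -0.013,"dy": 0.08,"dz": 0.0,"rx": 0,"ry": 0,"rz": 0},{"dx": -0.013,"dy": 0.08,"dz": 0.0,"rx": 0,"ry": 0,"rz": 0},{"dx": -0.013,"dy": 0.08,"dz": 0.0,"rx": 0,"ry": 0,"rz": 0},{"dx": -0.013,"dy": 0.08,"dz": 0.0,"rx": 0,"ry": 0,"rz": 0},{"dx": -0.013,"dy": 0.08,"dz": 0.0,"rx": 0,"ry": 0,"rz": 0},{"dx": -0.013,"dy": 0.08,"dz": 0.0,"rx": 0,"ry": 0,"rz": 0}])

```text
t: 11.75
tcp_pos: [0.5741, -0.2325, 0.0059]
tool_rot: [0.648, 0.762, -0.0, -0.0]
force: [0.6, -0.3, -0.7]
finger_gap: 0.301
gripper_force: 0.0
```

>>> move_arm(targets=[{"dx": -0.016,"dy": 0.1,"dz": 0.014,"rx": 0,"ry": 0,"rz": 0},{"dx": -0.016,"dy": 0.1,"dz": 0.014,"rx": 0,"ry": 0,"rz": 0},{"dx": -0.016,"dy": 0.1,"dz": 0.014,"rx": 0,"ry": 0,"rz": 0},{"dx": -0.016,"dy": 0.1,"dz": 0.014,"rx": 0,"ry": 0,"rz": 0},{"dx": -0.016,"dy": 0.1,"dz": 0.014,"rx": 0,"ry": 0,"rz": 0},{"dx": -0.016,"dy": 0.1,"dz": 0.014,"rx": 0,"ry": 0,"rz": 0},{"dx": -0.016,"dy": 0.1,"dz": 0.014,"rx": 0,"ry": 0,"rz": 0},{"dx": -0.016,"dy": 0.1,"dz": 0.014,"rx": 0,"ry": 0,"rz": 0},{"dx": -0.016,"dy": 0.1,"dz": 0.014,"rx": 0,"ry": 0,"rz": 0},{"dx": -0.016,"dy": 0.1,"dz": 0.014,"rx": 0,"ry": 0,"rz": 0}])

```text
t: 13.0
tcp_pos: [0.5701, -0.2075, 0.0094]
tool_rot: [0.648, 0.762, -0.0, 0.0]
force: [0.0, -1.1, 1.2]
finger_gap: 0.3
gripper_force: 0.5
```

```bash
python3 - <<'E'
from h import *
P=np.load('P.npy');s=sensors.sense();print(s['tcp_pos'],s['force'],(rot(P[3]).T@(np.array(s['tcp_pos'])-P[:3])).round(4))
im,c=look()
print([(r,int(c[r].sum())) for r in range(100,290,5)])
for x in (-.15,-.14,-.13,-.12):print(x,sil(P,x))
E
```

```text
[ 0.57010449 -0.20746296  0.00943211] [ 7.40794995e-04 -1.08919094e+00  1.18960299e+00] [-0.1653  0.0007 -0.0141]
[(100, 660), (105, 658), (110, 659), (115, 660), (120, 662), (125, 661), (130, 662), (135, 661), (140, 661), (145, 534), (150, 586), (155, 619), (160, 634), (165, 648), (170, 659), (175, 655), (180, 652), (185, 638), (190, 633), (195, 635), (200, 632), (205, 632), (210, 632), (215, 628), (220, 619), (225, 616), (230, 594), (235, 563), (240, 518), (245, 501), (250, 461), (255, 430), (260, 264), (265, 166), (270, 164), (275, 276), (280, 499), (285, 496)]
-0.15 (201, 307)
-0.14 (181, 291)
-0.13 (159, 273)
-0.12 (136, 254)
```

>>> move_arm(targets=[{"dx": -0.023,"dy": 0.14,"dz": 0.02,"rx": 0,"ry": 0,"rz": 0},{"dx": -0.023,"dy": 0.14,"dz": 0.02,"rx": 0,"ry": 0,"rz": 0},{"dx": -0.023,"dy": 0.14,"dz": 0.02,"rx": 0,"ry": 0,"rz": 0},{"dx": -0.023,"dy": 0.14,"dz": 0.02,"rx": 0,"ry": 0,"rz": 0},{"dx": -0.023,"dy": 0.14,"dz": 0.02,"rx": 0,"ry": 0,"rz": 0},{"dx": -0.023,"dy": 0.14,"dz": 0.02,"rx": 0,"ry": 0,"rz": 0},{"dx": -0.023,"dy": 0.14,"dz": 0.02,"rx": 0,"ry": 0,"rz": 0},{"dx": -0.023,"dy": 0.14,"dz": 0.02,"rx": 0,"ry": 0,"rz": 0},{"dx": -0.023,"dy": 0.14,"dz": 0.02,"rx": 0,"ry": 0,"rz": 0},{"dx": -0.023,"dy": 0.14,"dz": 0.02,"rx": 0,"ry": 0,"rz": 0}])

```text
t: 14.3
tcp_pos: [0.5643, -0.1724, 0.0144]
tool_rot: [0.648, 0.762, 0.0, 0.0]
force: [0.2, -1.6, 1.3]
finger_gap: 0.3
gripper_force: 0.5
```

>>> move_arm(targets=[{"dx": -0.023,"dy": 0.14,"dz": 0.02,"rx": 0,"ry": 0,"rz": 0},{"dx": -0.023,"dy": 0.14,"dz": 0.02,"rx": 0,"ry": 0,"rz": 0},{"dx": -0.023,"dy": 0.14,"dz": 0.02,"rx": 0,"ry": 0,"rz": 0},{"dx": -0.023,"dy": 0.14,"dz": 0.02,"rx": 0,"ry": 0,"rz": 0},{"dx": -0.023,"dy": 0.14,"dz": 0.02,"rx": 0,"ry": 0,"rz": 0},{"dx": -0.023,"dy": 0.14,"dz": 0.02,"rx": 0,"ry": 0,"rz": 0},{"dx": -0.023,"dy": 0.14,"dz": 0.02,"rx": 0,"ry": 0,"rz": 0},{"dx": -0.023,"dy": 0.14,"dz": 0.02,"rx": 0,"ry": 0,"rz": 0},{"dx": -0.023,"dy": 0.14,"dz": 0.02,"rx": 0,"ry": 0,"rz": 0},{"dx": -0.023,"dy": 0.14,"dz": 0.02,"rx": 0,"ry": 0,"rz": 0}])

```text
t: 15.55
tcp_pos: [0.5586, -0.1374, 0.0194]
tool_rot: [0.648, 0.762, -0.0, -0.0]
force: [0.6, -1.1, 0.1]
finger_gap: 0.296
gripper_force: 0.5
```

>>> move_arm(targets=[{"dx": -0.016,"dy": 0.1,"dz": 0.014,"rx": 0,"ry": 0,"rz": 0},{"dx": -0.016,"dy": 0.1,"dz": 0.014,"rx": 0,"ry": 0,"rz": 0},{"dx": -0.016,"dy": 0.1,"dz": 0.014,"rx": 0,"ry": 0,"rz": 0},{"dx": -0.016,"dy": 0.1,"dz": 0.014,"rx": 0,"ry": 0,"rz": 0},{"dx": -0.016,"dy": 0.1,"dz": 0.014,"rx": 0,"ry": 0,"rz": 0},{"dx": -0.016,"dy": 0.1,"dz": 0.014,"rx": 0,"ry": 0,"rz": 0},{"dx": -0.016,"dy": 0.1,"dz": 0.014,"rx": 0,"ry": 0,"rz": 0},{"dx": -0.016,"dy": 0.1,"dz": 0.014,"rx": 0,"ry": 0,"rz": 0},{"dx": -0.016,"dy": 0.1,"dz": 0.014,"rx": 0,"ry": 0,"rz": 0},{"dx": -0.016,"dy": 0.1,"dz": 0.014,"rx": 0,"ry": 0,"rz": 0}])

```text
t: 16.8
tcp_pos: [0.5542, -0.1121, 0.0228]
tool_rot: [0.648, 0.762, -0.0, -0.0]
force: [0.2, 0.1, -0.1]
finger_gap: 0.3
gripper_force: 0.0
```

```bash
python3 - <<'E'
from h import *
P=np.load('P.npy');s=sensors.sense();print(s['t'],s['tcp_pos'],s['force'],(rot(P[3]).T@(np.array(s['tcp_pos'])-P[:3])).round(4))
im,c=look()
print([(r,int(c[r].sum())) for r in range(20,290,5)])
for x,z in ((-.04,.025),(-.03,.025),(-.01,.018),(0,.016)):print(x,sil(P,x,z))
E
```

```text
16.8 [ 0.55421803 -0.11209886  0.02275445] [ 0.16511222  0.08056877 -0.10966133] [-0.0677  0.001  -0.0144]
[(20, 291), (25, 295), (30, 261), (35, 231), (40, 225), (45, 224), (50, 232), (55, 230), (60, 232), (65, 230), (70, 228), (75, 366), (80, 476), (85, 476), (90, 492), (95, 503), (100, 497), (105, 490), (110, 484), (115, 478), (120, 488), (125, 513), (130, 521), (135, 499), (140, 285), (145, 585), (150, 604), (155, 654), (160, 674), (165, 666), (170, 673), (175, 684), (180, 679), (185, 679), (190, 682), (195, 675), (200, 656), (205, 641), (210, 632), (215, 634), (220, 603), (225, 600), (230, 580), (235, 557), (240, 517), (245, 445), (250, 408), (255, 512), (260, 522), (265, 522), (270, 522), (275, 519), (280, 522), (285, 522)]
-0.04 (175, 287)
-0.03 (153, 269)
-0.01 (104, 220)
0 (80, 197)
```

```bash
python3 - <<'E'
from h import *
for i in range(3):
    im,c=look()
    print([(r,int(c[r].sum())) for r in range(60,265,6)])
E
```

```text
[(60, 235), (66, 238), (72, 235), (78, 480), (84, 492), (90, 499), (96, 517), (102, 512), (108, 503), (114, 494), (120, 502), (126, 415), (132, 290), (138, 657), (144, 658), (150, 678), (156, 677), (162, 688), (168, 689), (174, 673), (180, 664), (186, 666), (192, 653), (198, 646), (204, 639), (210, 628), (216, 608), (222, 561), (228, 508), (234, 477), (240, 430), (246, 535), (252, 536), (258, 536), (264, 536)]
[(60, 239), (66, 237), (72, 227), (78, 486), (84, 486), (90, 502), (96, 514), (102, 507), (108, 462), (114, 305), (120, 338), (126, 654), (132, 669), (138, 662), (144, 666), (150, 672), (156, 668), (162, 671), (168, 666), (174, 659), (180, 646), (186, 624), (192, 594), (198, 580), (204, 573), (210, 532), (216, 493), (222, 442), (228, 513), (234, 528), (240, 533), (246, 532), (252, 534), (258, 534), (264, 533)]
[(60, 249), (66, 242), (72, 218), (78, 500), (84, 505), (90, 322), (96, 325), (102, 360), (108, 381), (114, 648), (120, 685), (126, 687), (132, 680), (138, 669), (144, 659), (150, 660), (156, 663), (162, 649), (168, 639), (174, 629), (180, 605), (186, 563), (192, 511), (198, 444), (204, 417), (210, 546), (216, 548), (222, 547), (228, 548), (234, 551), (240, 547), (246, 549), (252, 551), (258, 550), (264, 596)]
```

```bash
python3 - <<'E'
from h import *
P=np.load('P.npy');s=sensors.sense();p=np.array(s['tcp_pos'])
T2=np.array([.5783,-.2526,.1258]);T3=np.array([.5699,-.2011,.0444])
q=lambda T,x:pw(np.array(x)-T+p)
for T,o,n in((T2,(197,67),'w2'),(T3,(133,155),'w3')):
    for a in (-.6,-.545,-.5,-.45,-.4): print(n,o,a,q(T,w(P,peg(a,.052))).round(),)
print('piv w3 obs 197,34',q(T3,w(P,[-.039,.058,.032])))
# after roll:
im,c=look();print([(r,int(c[r].sum())) for r in range(60,265,6)],sil(P,0,.016),sil(P,-.006,.016))
a=-.5
for a in (-.55,-.3,0,.3,.6,.9,1.2,1.4,1.57): 
    t=np.array([np.sin(a),-np.cos(a),0]);k=rot(P[3]);off=.020
    c=w(P,peg(a,.038)-t*off);print(a,'tip',c.round(4))
E
```

```text
w2 (197, 67) -0.6 [187.  69.]
w2 (197, 67) -0.545 [191.  71.]
w2 (197, 67) -0.5 [194.  73.]
w2 (197, 67) -0.45 [198.  74.]
w2 (197, 67) -0.4 [202.  76.]
w3 (133, 155) -0.6 [127. 158.]
w3 (133, 155) -0.545 [132. 161.]
w3 (133, 155) -0.5 [137. 164.]
w3 (133, 155) -0.45 [142. 166.]
w3 (133, 155) -0.4 [147. 169.]
piv w3 obs 197,34 [198.17536931  39.46276787]
[(60, 240), (66, 238), (72, 200), (78, 311), (84, 349), (90, 378), (96, 397), (102, 396), (108, 629), (114, 675), (120, 681), (126, 666), (132, 669), (138, 668), (144, 654), (150, 642), (156, 621), (162, 590), (168, 539), (174, 469), (180, 411), (186, 384), (192, 500), (198, 533), (204, 533), (210, 533), (216, 536), (222, 536), (228, 533), (234, 536), (240, 534), (246, 538), (252, 684), (258, 684), (264, 684)] (78, 195) (93, 208)
-0.55 tip [ 0.4518 -0.1517  0.0724]
-0.3 tip [ 0.4659 -0.1606  0.0709]
0 tip [ 0.4851 -0.1663  0.0697]
0.3 tip [ 0.5051 -0.166   0.0692]
0.6 tip [ 0.5242 -0.16    0.0696]
0.9 tip [ 0.5406 -0.1486  0.0709]
1.2 tip [ 0.553  -0.1329  0.0728]
1.4 tip [ 0.5583 -0.1208  0.0743]
1.57 tip [ 0.5609 -0.1098  0.0758]
```

>>> move_arm(targets=[{"dx": 0,"dy": 0,"dz": 0.8,"rx": 0,"ry": 0,"rz": 0},{"dx": 0,"dy": 0,"dz": 0.8,"rx": 0,"ry": 0,"rz": 0},{"dx": 0,"dy": 0,"dz": 0.8,"rx": 0,"ry": 0,"rz": 0},{"dx": 0,"dy": 0,"dz": 0.8,"rx": 0,"ry": 0,"rz": 0},{"dx": -0.775,"dy": -0.227,"dz": 0,"rx": 0,"ry": 0,"rz": 0},{"dx": -0.775,"dy": -0.227,"dz": 0,"rx": 0,"ry": 0,"rz": 0},{"dx": -0.775,"dy": -0.227,"dz": 0,"rx": 0,"ry": 0,"rz": 0},{"dx": -0.775,"dy": -0.227,"dz": 0,"rx": 0,"ry": 0,"rz": 0},{"dx": -0.775,"dy": -0.227,"dz": 0,"rx": 0,"ry": 0,"rz": 0},{"dx": -0.775,"dy": -0.227,"dz": 0,"rx": 0,"ry": 0,"rz": 0}], claw=0)

```text
t: 18.3
tcp_pos: [0.4378, -0.1469, 0.103]
tool_rot: [0.648, 0.762, 0.0, 0.0]
force: [0.6, -0.9, -0.1]
finger_gap: -0.002
gripper_force: 0.0
```

>>> move_arm(targets=[{"dx": 0,"dy": 0,"dz": -0.229,"rx": 0,"ry": 0,"rz": 0},{"dx": 0,"dy": 0,"dz": -0.229,"rx": 0,"ry": 0,"rz": 0},{"dx": 0,"dy": 0,"dz": -0.229,"rx": 0,"ry": 0,"rz": 0},{"dx": 0,"dy": 0,"dz": -0.229,"rx": 0,"ry": 0,"rz": 0},{"dx": 0,"dy": 0,"dz": -0.229,"rx": 0,"ry": 0,"rz": 0},{"dx": 0,"dy": 0,"dz": -0.229,"rx": 0,"ry": 0,"rz": 0},{"dx": 0,"dy": 0,"dz": -0.229,"rx": 0,"ry": 0,"rz": 0},{"dx": 0,"dy": 0,"dz": -0.229,"rx": 0,"ry": 0,"rz": 0},{"dx": 0,"dy": 0,"dz": -0.229,"rx": 0,"ry": 0,"rz": 0},{"dx": 0,"dy": 0,"dz": -0.229,"rx": 0,"ry": 0,"rz": 0}])

```text
t: 19.55
tcp_pos: [0.4384, -0.1467, 0.0453]
tool_rot: [0.648, 0.762, 0.0, 0.0]
force: [0.0, 0.2, 0.3]
finger_gap: 0.001
gripper_force: 0.0
```

```bash
python3 - <<'E'
from h import *
P=np.load('P.npy');s=sensors.sense();p=np.array(s['tcp_pos']);print(s['t'],p,s['force'])
for n in ('top','side'):
    import cv2
    cv2.imwrite(f'pics/k_{n}.png',cams.snapshot(n)[:,:,::-1])
# peg-push path (TCP): offset along -tangent, tip at seat z .041, TCP 30 mm below tip
for a,o in ((-.53,.030),(-.53,.024),(-.3,.021),(0,.0205),(.3,.020),(.6,.020),(.9,.020),(1.1,.019),(1.3,.018),(1.45,.017),(1.52,.017)):
    t=np.array([np.sin(a),-np.cos(a),0]);c=w(P,peg(a,.041)-t*o)-[0,0,.03];print(a,c.round(4),((c-p)/.025).round(3));p=c
E
```

```text
19.55 [ 0.4383902  -0.1467006   0.04528463] [0.00255959 0.20037751 0.28562152]
-0.53 [ 0.4436 -0.1494  0.046 ] [ 0.207 -0.11   0.028]
-0.53 [ 0.4491 -0.1516  0.0456] [ 0.224 -0.085 -0.017]
-0.3 [ 0.4649 -0.1609  0.0439] [ 0.632 -0.372 -0.066]
0 [ 0.4846 -0.1668  0.0426] [ 0.787 -0.235 -0.051]
0.3 [ 0.5052 -0.1665  0.0422] [ 0.821  0.012 -0.017]
0.6 [ 0.5242 -0.1604  0.0426] [0.764 0.243 0.016]
0.9 [ 0.5407 -0.149   0.0438] [0.658 0.455 0.048]
1.1 [ 0.5498 -0.138   0.0452] [0.362 0.44  0.053]
1.3 [ 0.5562 -0.1254  0.0468] [0.259 0.504 0.064]
1.45 [ 0.5592 -0.115   0.0481] [0.12  0.416 0.055]
1.52 [ 0.5601 -0.1105  0.0487] [0.034 0.181 0.024]
```

>>> move_arm(targets=[{"dx": 0.144,"dy": -0.065,"dz": 0.004,"rx": 0,"ry": 0,"rz": 0},{"dx": 0.144,"dy": -0.065,"dz": 0.004,"rx": 0,"ry": 0,"rz": 0},{"dx": 0.144,"dy": -0.065,"dz": 0.004,"rx": 0,"ry": 0,"rz": 0},{"dx": 0.211,"dy": -0.124,"dz": -0.022,"rx": 0,"ry": 0,"rz": 0},{"dx": 0.211,"dy": -0.124,"dz": -0.022,"rx": 0,"ry": 0,"rz": 0},{"dx": 0.211,"dy": -0.124,"dz": -0.022,"rx": 0,"ry": 0,"rz": 0},{"dx": 0.197,"dy": -0.059,"dz": -0.013,"rx": 0,"ry": 0,"rz": 0},{"dx": 0.197,"dy": -0.059,"dz": -0.013,"rx": 0,"ry": 0,"rz": 0},{"dx": 0.197,"dy": -0.059,"dz": -0.013,"rx": 0,"ry": 0,"rz": 0},{"dx": 0.197,"dy": -0.059,"dz": -0.013,"rx": 0,"ry": 0,"rz": 0}])

```text
t: 20.9
tcp_pos: [0.4849, -0.1667, 0.043]
tool_rot: [0.648, 0.762, -0.0, -0.0]
force: [-0.4, -0.5, 0.8]
finger_gap: 0.003
gripper_force: 0.4
```

```bash
python3 - <<'E'
from h import *
import cv2
P=np.load('P.npy');s=sensors.sense();p=np.array(s['tcp_pos']);print(s['t'],p,s['force'])
a=cams.snapshot("wrist")[80:330,180:430];b=cams.snapshot("side")[160:270,280:390]
f=400/110
print([(x,((proj('side',w(P,peg(x,.052)))-[280,160])*f+[400,0]).round(),((pw(w(P,peg(x,.052)))-[180,80])*1.6).round()) for x in (-.53,-.3,0,.1)])
cv2.imwrite("pics/c7.png",np.hstack([cv2.resize(a,(400,400),interpolation=2),cv2.resize(b,(400,400),interpolation=2)])[:,:,::-1])
E
```

```text
20.9 [ 0.48494608 -0.16673763  0.04296382] [-0.43519099 -0.53097586  0.84440904]
[(-0.53, array([443., 264.]), array([180., 284.])), (-0.3, array([467., 266.]), array([225., 300.])), (0, array([498., 262.]), array([287., 307.])), (0.1, array([508., 259.]), array([308., 306.]))]
```

View pics/c7.png

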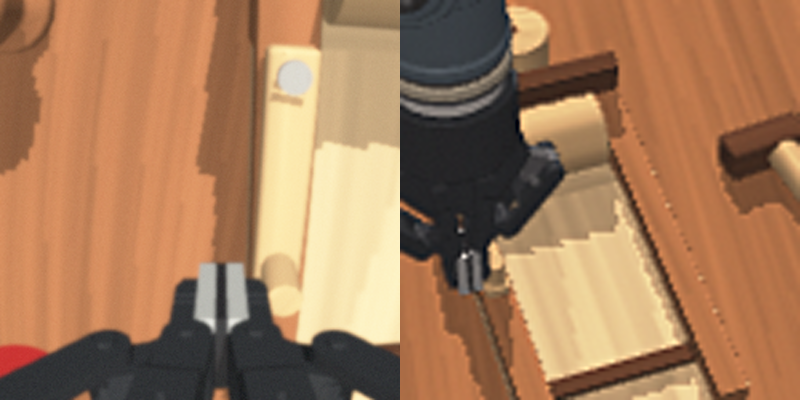

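>>> move_arm(targets=[{"dx": 0.274,"dy": 0.004,"dz": -0.006,"rx": 0,"ry": 0,"rz": 0},{"dx": 0.274,"dy": 0.004,"dz": -0.006,"rx": 0,"ry": 0,"rz": 0},{"dx": 0.274,"dy": 0.004,"dz": -0.006,"rx": 0,"ry": 0,"rz": 0},{"dx": 0.255,"dy": 0.081,"dz": 0.005,"rx": 0,"ry": 0,"rz": 0},{"dx": 0.255,"dy": 0.081,"dz": 0.005,"rx": 0,"ry": 0,"rz": 0},{"dx": 0.255,"dy": 0.081,"dz": 0.005,"rx": 0,"ry": 0,"rz": 0},{"dx": 0.165,"dy": 0.114,"dz": 0.012,"rx": 0,"ry": 0,"rz": 0},{"dx": 0.165,"dy": 0.114,"dz": 0.012,"rx": 0,"ry": 0,"rz": 0},{"dx": 0.165,"dy": 0.114,"dz": 0.012,"rx": 0,"ry": 0,"rz": 0},{"dx": 0.165,"dy": 0.114,"dz": 0.012,"rx": 0,"ry": 0,"rz": 0}])

```text
t: 22.25
tcp_pos: [0.5406, -0.1485, 0.0441]
tool_rot: [0.648, 0.762, -0.0, -0.001]
force: [-1.2, 0.3, -0.2]
finger_gap: 0.004
gripper_force: 0.5
```

>>> move_arm(targets=[{"dx": 0.181,"dy": 0.22,"dz": 0.026,"rx": 0,"ry": 0,"rz": 0},{"dx": 0.181,"dy": 0.22,"dz": 0.026,"rx": 0,"ry": 0,"rz": 0},{"dx": 0.086,"dy": 0.168,"dz": 0.021,"rx": 0,"ry": 0,"rz": 0},{"dx": 0.086,"dy": 0.168,"dz": 0.021,"rx": 0,"ry": 0,"rz": 0},{"dx": 0.086,"dy": 0.168,"dz": 0.021,"rx": 0,"ry": 0,"rz": 0},{"dx": 0.04,"dy": 0.139,"dz": 0.018,"rx": 0,"ry": 0,"rz": 0},{"dx": 0.04,"dy": 0.139,"dz": 0.018,"rx": 0,"ry": 0,"rz": 0},{"dx": 0.04,"dy": 0.139,"dz": 0.018,"rx": 0,"ry": 0,"rz": 0},{"dx": 0.017,"dy": 0.09,"dz": 0.012,"rx": 0,"ry": 0,"rz": 0},{"dx": 0.017,"dy": 0.09,"dz": 0.012,"rx": 0,"ry": 0,"rz": 0}])

```text
t: 23.5
tcp_pos: [0.5602, -0.1103, 0.049]
tool_rot: [0.648, 0.762, -0.0, 0.0]
force: [-0.2, -1.2, -0.3]
finger_gap: 0.0
gripper_force: 0.3
```

```bash
python3 - <<'E'
from h import *
import cv2
P=np.load('P.npy');s=sensors.sense();print(s['t'],s['tcp_pos'],s['force'])
im,c=look();cv2.imwrite('pics/w8.png',im[:,:,::-1])
print([(r,int(c[r].sum())) for r in range(20,300,6)],sil(P,0,.016))
print([(a,pw(w(P,peg(a,.052))).round()) for a in (.9,1.2,1.4,1.57)])
E
```

```text
23.5 [ 0.56023153 -0.1103184   0.04899328] [-0.24321647 -1.22297061 -0.31991373]
[(20, 320), (26, 319), (32, 322), (38, 325), (44, 314), (50, 268), (56, 241), (62, 241), (68, 246), (74, 249), (80, 250), (86, 313), (92, 360), (98, 396), (104, 408), (110, 520), (116, 683), (122, 689), (128, 677), (134, 681), (140, 668), (146, 649), (152, 624), (158, 582), (164, 497), (170, 427), (176, 395), (182, 493), (188, 517), (194, 513), (200, 585), (206, 671), (212, 607), (218, 583), (224, 587), (230, 633), (236, 653), (242, 645), (248, 643), (254, 235), (260, 228), (266, 215), (272, 211), (278, 213), (284, 257), (290, 190), (296, 176)] (87, 185)
[(0.9, array([294., 303.])), (1.2, array([312., 279.])), (1.4, array([319., 258.])), (1.57, array([321., 239.]))]
```

>>> move_arm(targets=[{"dx": -0.005,"dy": 0.04,"dz": 0,"rx": 0,"ry": 0,"rz": 0},{"dx": -0.005,"dy": 0.04,"dz": 0,"rx": 0,"ry": 0,"rz": 0},{"dx": -0.005,"dy": 0.04,"dz": 0,"rx": 0,"ry": 0,"rz": 0},{"dx": 0,"dy": 0,"dz": 0,"rx": 0,"ry": 0,"rz": 0},{"dx": 0,"dy": 0,"dz": 0,"rx": 0,"ry": 0,"rz": 0},{"dx": 0,"dy": 0,"dz": 0,"rx": 0,"ry": 0,"rz": 0},{"dx": 0,"dy": 0,"dz": 0,"rx": 0,"ry": 0,"rz": 0},{"dx": 0,"dy": 0,"dz": 0,"rx": 0,"ry": 0,"rz": 0},{"dx": 0,"dy": 0,"dz": 0,"rx": 0,"ry": 0,"rz": 0},{"dx": 0,"dy": 0,"dz": 0,"rx": 0,"ry": 0,"rz": 0}])

```text
t: 24.8
tcp_pos: [0.5599, -0.1075, 0.0489]
tool_rot: [0.648, 0.762, -0.0, 0.0]
force: [1.3, -0.5, 0.7]
finger_gap: 0.001
gripper_force: 0.3
```

Back off down the slope, then lift, and check numerically.

>>> move_arm(targets=[{"dx": 0.05,"dy": -0.3,"dz": 0.02,"rx": 0,"ry": 0,"rz": 0},{"dx": 0.05,"dy": -0.3,"dz": 0.02,"rx": 0,"ry": 0,"rz": 0},{"dx": 0.05,"dy": -0.3,"dz": 0.02,"rx": 0,"ry": 0,"rz": 0},{"dx": 0.05,"dy": -0.3,"dz": 0.1,"rx": 0,"ry": 0,"rz": 0},{"dx": 0,"dy": -0.5,"dz": 0.5,"rx": 0,"ry": 0,"rz": 0},{"dx": 0,"dy": -0.5,"dz": 0.7,"rx": 0,"ry": 0,"rz": 0},{"dx": 0,"dy": -0.5,"dz": 0.7,"rx": 0,"ry": 0,"rz": 0},{"dx": 0,"dy": -0.5,"dz": 0.5,"rx": 0,"ry": 0,"rz": 0},{"dx": 0,"dy": 0,"dz": 0,"rx": 0,"ry": 0,"rz": 0},{"dx": 0,"dy": 0,"dz": 0,"rx": 0,"ry": 0,"rz": 0}])

```text
t: 26.05
tcp_pos: [0.5642, -0.1871, 0.1126]
tool_rot: [0.648, 0.762, -0.0, -0.001]
force: [0.0, -0.1, -0.7]
finger_gap: -0.003
gripper_force: 0.0
```

```bash
python3 - <<'E'
from h import *
import cv2
P=np.load('P.npy');s=sensors.sense();print(s['t'],s['tcp_pos'],s['force'])
im,c=look();cv2.imwrite('pics/w9.png',im[:,:,::-1])
print(sil(P,0,.016),[(r,int(c[r].sum())) for r in range(0,160,4)])
pv=pw(w(P,[-.039,.058,.032]))
print('piv',pv,[(a,pw(w(P,[-.039-.064*np.cos(a),.058-.064*np.sin(a),.052])).round()) for a in (1.2,1.35,1.45,1.57)])
# bar near edge (lower image edge) per column between pivot and peg: predicted for angles
for a in (1.35,1.45,1.57):
    e=[pw(w(P,[-.039-r*np.cos(a)-.008*np.sin(a),.058-r*np.sin(a)+.008*np.cos(a),.032])).round() for r in (.015,.03,.05)];print(a,e)
g=im.sum(2)
for col in (265,275,285,295,305,319,330): print(col,[(r,int(g[r,col])) for r in range(60,150,4)])
E
```

```text
26.05 [ 0.56422516 -0.18707344  0.11258677] [ 0.0408649  -0.10129858 -0.73207169]
(-8, 59) [(0, 664), (4, 675), (8, 667), (12, 668), (16, 652), (20, 633), (24, 606), (28, 562), (32, 494), (36, 432), (40, 402), (44, 388), (48, 369), (52, 330), (56, 464), (60, 492), (64, 592), (68, 665), (72, 664), (76, 664), (80, 651), (84, 608), (88, 507), (92, 540), (96, 538), (100, 544), (104, 545), (108, 545), (112, 545), (116, 549), (120, 546), (124, 552), (128, 553), (132, 553), (136, 553), (140, 553), (144, 552), (148, 553), (152, 562), (156, 567)]
piv [239.01953769  80.84671004] [(1.2, array([327., 116.])), (1.35, array([332., 102.])), (1.45, array([333.,  92.])), (1.57, array([334.,  79.]))]
1.35 [array([258.,  96.]), array([279., 100.]), array([308., 105.])]
1.45 [array([259.,  94.]), array([281.,  95.]), array([310.,  98.])]
1.57 [array([261.,  91.]), array([282.,  90.]), array([312.,  90.])]
265 [(60, 496), (64, 570), (68, 669), (72, 664), (76, 667), (80, 660), (84, 621), (88, 495), (92, 513), (96, 526), (100, 525), (104, 520), (108, 514), (112, 521), (116, 514), (120, 523), (124, 516), (1
[... 995 characters left out ...]
), (100, 506), (104, 505), (108, 502), (112, 506), (116, 512), (120, 509), (124, 507), (128, 503), (132, 513), (136, 507), (140, 508), (144, 544), (148, 670)]
319 [(60, 490), (64, 593), (68, 662), (72, 666), (76, 666), (80, 657), (84, 625), (88, 514), (92, 542), (96, 533), (100, 550), (104, 552), (108, 543), (112, 544), (116, 552), (120, 542), (124, 553), (128, 550), (132, 558), (136, 552), (140, 550), (144, 555), (148, 557)]
330 [(60, 496), (64, 563), (68, 646), (72, 648), (76, 644), (80, 641), (84, 617), (88, 472), (92, 509), (96, 508), (100, 507), (104, 508), (108, 520), (112, 518), (116, 513), (120, 517), (124, 552), (128, 534), (132, 516), (136, 551), (140, 621), (144, 672), (148, 669)]
```

The bar's edge stays level at row ~86 across all columns, which matches 1.57 rad. The roll's lower edge at row ~53 puts it home. The robot is clear of everything.

```bash
python3 -c "
from station import order
print(order.sign_off())"
```

```text
the job is handed in; nothing more can be done
None
```

The roll is home against the stop board with the keeper square across behind it (both measured from the wrist camera), and I handed the job in at about 26 s; no verdict came back. My first push rode up on the roll, which went back to its start, because the fingertips sit about 30 mm above the reported TCP; I pushed again lower.

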